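Snap shut the covers of the copper parts cases

ROBOT

A 6-joint arm with a two-finger parallel gripper is mounted at the origin on the work surface. World frame = base frame: x ahead of the robot, y to its left, z up, the work surface at z = 0. Lengths are in mm, angles in rad, forces in N, time in s.
With the tool pointing down it reaches from about 325 to 875 mm from the base axis. Payload 4.4 kg.
Tool frame: the origin (TCP) lies on the centre line of the jaws, within the pads' length; the fingertips stand ahead of it and the grasp point (between the pads) lies 6 mm ahead of it (ctrl.tcp_to_tips is the z of the fingertips in the tool frame, in mm); z points along the fingers, y is the direction in which the jaws open and shut (so a half turn about z gives the same grasp; the last joint's range is limited). The gripper opens to 85 mm and grips with 20 to 120 N. Pads are 22 mm wide; open, the fingers measure 114 mm over their backs; the gripper's body (76 mm by 85 mm) begins 54 mm behind the grasp point. The pads swing forward as they close: fully open they stand 13 mm farther back than shut.
Start: joints at [-1.302, 0.207, 1.542, -0, 1.393, -0.15], TCP at [234.346, -525.08, 227.382] pointing down, gripper open.
Joint ranges: [-2.73, 2.73], [-0.86, 2.22], [0.23, 2.46], [-1.11, 4.25], [0.08, 2.63], [-2.82, 2.82]. Speed limits (rad/s): [2.79, 2.79, 3.14, 3.14, 3.14, 3.14].

INTERFACE

Orientations are given as a 3x3 rotation matrix whose columns are the frame's x, y, z axes.
In Python, from plant import ctrl, sensors, optics gives the robot as it stands. Calls block until the motion is done:
- ctrl.move_ptp(position, orientation): joint-space move of the TCP to a pose.
- ctrl.move_l(position, rot=None, vel=150, threshold=None): straight line of the TCP; rot=None keeps the orientation; vel is the mean speed in mm/s. With threshold (N) it stops when the force on the tool has changed by that much, and returns True; else False.
- ctrl.set_joints(angles): joint-space move.
- ctrl.gripper_to(opening, force=None): finger opening in mm; force is the grip in N (None keeps the last); returns when the fingers have stopped.
- ctrl.hold(seconds).
- ctrl.solve_ik(position, orientation): joint angles nearest the present ones, or None.
- sensors.read_state(): the state.
- optics.grab_frame(name): name is "scene" or "top"; returns (picture, depth): 384x512x3 uint8, red, green, blue; 384x512 float32, mm along the optical axis (not along the pixel's ray), 0 where there is no reading.
- optics.camera_params(name): a dict with "mtx" (3x3 intrinsics, pixels), "R" (3x3) and "t" (3): a world point X has camera coordinates R X + t. Camera axes: x right, y down, z forward; pixel columns grow to the right and rows downward; lengths in mm; the calibration is good to about 2 mm. A picture is of the moment at which its call begins. camera_params takes no time and is no camera call.
A pose or a line that the arm cannot do raises ctrl.MotionError and nothing moves.
- ctrl.finish_job(): hands the job in, once; it reports no verdict.
The state is a dict: "t": time; "q": joint angles; "qvel": joint speeds; "tau": joint torques, N m; "eef_pos": TCP position; "eef_rot": TCP orientation; "force": force on the tool from outside, world axes, zero at the start; "wrist_torque": the same for the moment, N m; "grip_width": finger opening in mm.
Only numpy, scipy, OpenCV 4.12 (cv2) and the standard library are available. Lean on these libraries where they do the work, as an engineer would, in place of code of your own. Each camera call takes 0.05 s, during which the arm holds its last target.

TASK

On the coppersmith's bench three blue parts cases stand with their clear covers up. Press down the covers of the two that hold copper, the small cups and the wire rings, until each one's catch clicks and holds it fully shut. The steel cone punches are still in use: leave the cover of their case standing open, as it is.

Things in the scene. Friction and masses are not known exactly. Their poses are not given: they have to be found in the camera images.
- cups_pad (a point): Top centre of the yellow thumb pad (44x20 mm) on the clear, black-framed cover of the case with 4 copper cups (38 wide). All cases: blue, 110x90x45 high, screwed to the bench; cover hinged on a 90 mm edge, pad mid-width along its free edge, point 103 from hinge line, 14 from free edge. z = cover's normal (up when shut), x = from pad to hinge, y = along hinge. Shut: point 52 mm above the bench.
- rings_pad (a point): The same point and axes on the cover of the case with six stacks of copper wire rings (31 across). All covers: angle of z from vertical is the opening, at first 0.65 to 0.95 rad, 0 when shut. Hinge line 48 mm above the bench; the point lies 103 from it along -x and 4.5 along z. A light spring lifts a cover that is not caught back to about 0.5 rad.
- punches_pad (a point): The same point and axes on the cover of the case with six pointed steel punches (22 across, 38 high): leave it open. All covers: a sprung catch under the free edge clicks over in the last 10 mm of its travel; it takes about 5 to 10 N straight down on the pad (more nearer the hinge), then a hard stop. Once caught the cover stays shut.

How it is judged (in metres and radians):
At the end, for the whole second after the job is handed in: The covers of the copper cups' case and of the copper rings' case are both held shut by their catches, within 0.1 rad (6 degrees) of level, with nothing pressing on them; the pad of the punches' cover is within 30 mm of where it started (angle between each of cups_pad, rings_pad's own z axis and vertical below 0.1 rad and distance of punches_pad from where it was at the start of the episode below 0.03 m); the robot touches nothing.
It fails at once if the cover of the steel punches' case is moved (its pad by more than 30 mm) (distance of punches_pad from where it was at the start of the episode above 0.03 m).
It also fails if it takes over 42 s, if anything falls off the work surface, if the arm or the gripper's body presses on something with over 40 N, if the wrist force passes 120 N, or if a joint passes its speed limit or range.

## Working session

There is one attempt and no reset: what is moved stays moved. The work goes in short steps, each a Python script; the robot and the scene stay as the last script left them, time stands still between calls to the robot, and variables do not carry over. Pictures are saved under pics/ and viewed, and the job is handed in when it is done.

```bash
ls; mkdir -p pics
python3 - <<'E'
from plant import ctrl,sensors,optics
import cv2,numpy as np
for n in("scene","top"):
    p,d=optics.grab_frame(n); np.savez(f"pics/{n}0.npz",p=p,d=d)
    cv2.imwrite(f"pics/{n}0.png",cv2.resize(p[:,:,::-1],(800,600),interpolation=cv2.INTER_CUBIC))
    c=optics.camera_params(n); print(n,c); np.savez(f"pics/{n}cam.npz",**c)
print(sensors.read_state()["t"],ctrl.tcp_to_tips)
E
```

```text
pics
scene {'mtx': array([[484.72110209,   0.        , 244.61378879],
       [  0.        , 484.72110209, 188.90639984],
       [  0.        ,   0.        ,   1.        ]]), 'R': array([[-0.4302293 ,  0.90271915,  0.00093793],
       [ 0.54382086,  0.26001005, -0.79790579],
       [-0.72052871, -0.34277238, -0.60278145]]), 't': array([ 211.52538724, -210.40074589, 1472.32715644])}
top {'mtx': array([[395.73156574,   0.        , 259.59528149],
       [  0.        , 395.73156574, 191.77245981],
       [  0.        ,   0.        ,   1.        ]]), 'R': array([[-0.01729931, -0.99907865, -0.03927588],
       [-0.98646562,  0.02346052, -0.16228119],
       [ 0.1630531 ,  0.03593696, -0.98596259]]), 't': array([ 34.27121067, 530.68967135, 803.03180601])}
0.1 25.0
```

View pics/scene0.png

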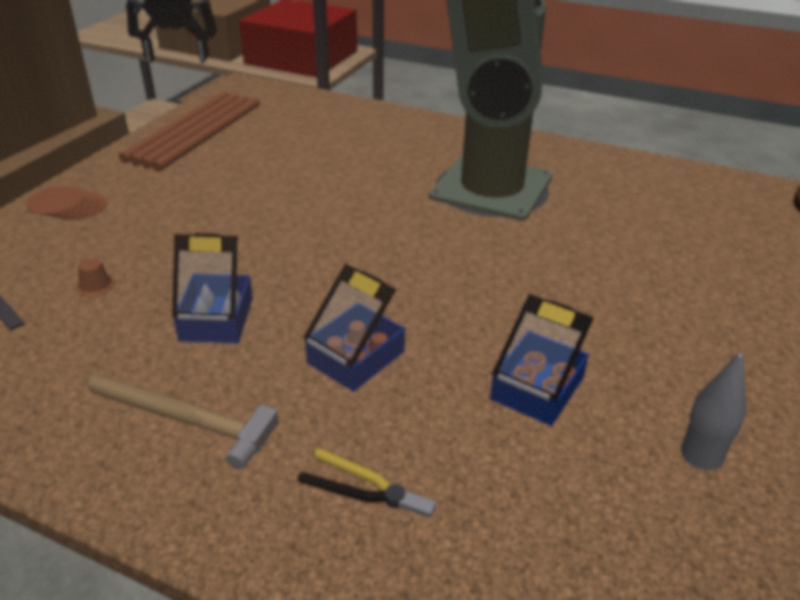

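View pics/top0.png

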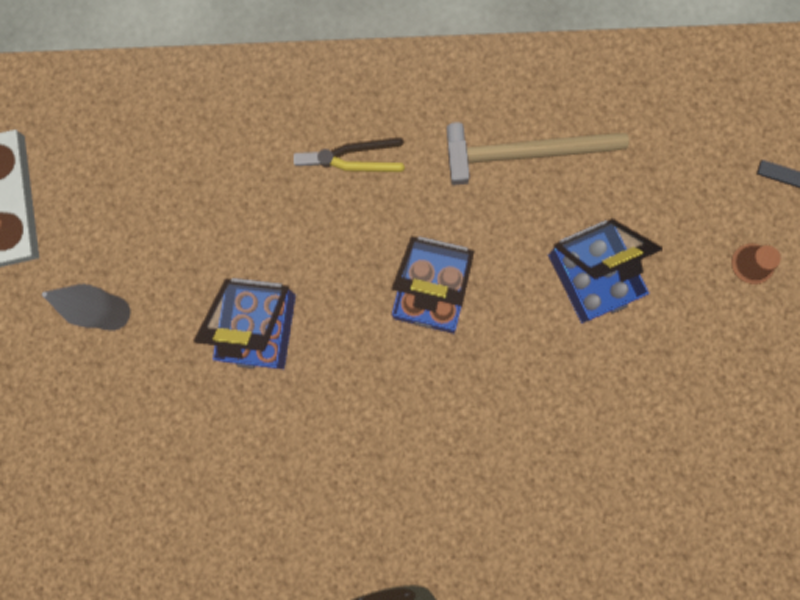

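The top view shows rings at left (pad about 232,337), cups in the middle (429,289) and punches at right (622,258) in 800x600 pixels. All three hinges are on the far side. Next I measure the pads.

```bash
cat > h.py <<'E'
import cv2,numpy as np
def load(n):
    z=np.load(f"pics/{n}0.npz");c=np.load(f"pics/{n}cam.npz");return z["p"],z["d"],c["mtx"],c["R"],c["t"]
def unproj(u,v,d,K,R,t):
    u,v,d=map(np.asarray,(u,v,d));c=np.stack([(u-K[0,2])/K[0,0]*d,(v-K[1,2])/K[1,1]*d,d],-1);return (c-t)@R
E
python3 - <<'E'
from h import *
for n in("scene","top"):
    p,d,K,R,t=load(n)
    h=cv2.cvtColor(p,cv2.COLOR_RGB2HSV)
    m=cv2.inRange(h,(22,150,90),(34,255,255))
    k,l,s,c=cv2.connectedComponentsWithStats(m)
    for i in range(1,k):
        if s[i,4]<15: continue
        v,u=np.where(l==i); P=unproj(u,v,d[v,u],K,R,t)
        r=cv2.minAreaRect(np.c_[u,v].astype(np.float32))
        print(n,s[i,4],c[i].round(1),np.median(P,0).round(1))
    # blue: walls
    m=cv2.inRange(h,(105,120,40),(130,255,255)); k,l,s,c=cv2.connectedComponentsWithStats(m)
    v,u=np.where(m>0);P=unproj(u,v,d[v,u],K,R,t)
# crops
for n,cs in (("top",[(120,170,80,75),(240,145,80,75),(345,130,90,80)]),("scene",[(310,180,80,100),(190,160,80,95),(105,140,70,85)])):
    p,*_=load(n)
    ims=[cv2.resize(p[y:y+hh,x:x+w,::-1],(w*5,hh*5),interpolation=cv2.INTER_CUBIC) for x,y,w,hh in cs]
    for im,a in zip(ims,"rcp"): cv2.imwrite(f"pics/{n}_{a}.png",im)
    H=max(i.shape[0] for i in ims); mos=np.hstack([cv2.copyMakeBorder(i,0,H-i.shape[0],0,5,0) for i in ims])
    f=min(1,800/mos.shape[1]); cv2.imwrite(f"pics/{n}_mos.png",cv2.resize(mos,None,fx=f,fy=f)); print(f)
E
```

```text
scene 153 [130.9 155.5] [ 565.5 -242.1  134.9]
scene 154 [233.  180.8] [535.5  -6.  120.7]
scene 208 [355.9 200.2] [481.6 242.6 115.1]
scene 310 [225.1 299.4] [744.8  82.   13.6]
top 73 [231.9 107.2] [734.9  89.3  12.8]
top 116 [399.1 164.3] [ 561.9 -245.5  139.7]
top 80 [274.1 183.9] [533.   -6.8 122.2]
top 93 [147.2 214.9] [478.3 242.2 117.9]
0.6324110671936759
0.6866952789699571
```

View pics/top_mos.png

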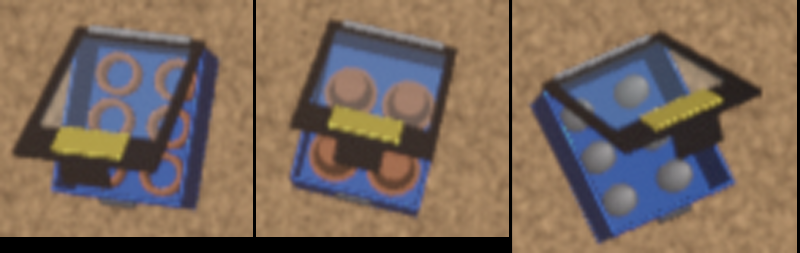

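View pics/scene_mos.png

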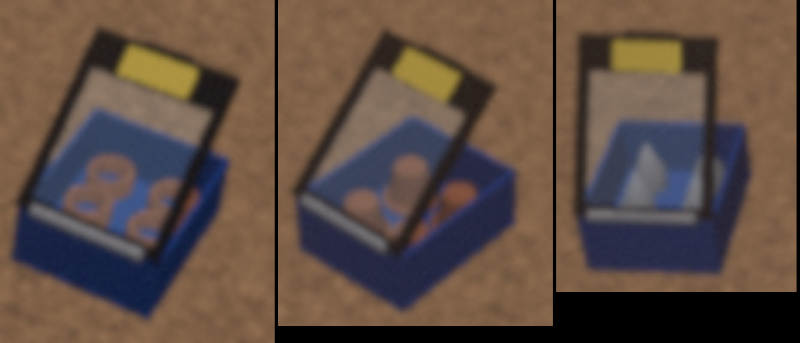

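```bash
cat >> h.py <<'E'
def ray_z(u,v,z,K,R,t):
    C=-R.T@t; w=R.T@np.array([(u-K[0,2])/K[0,0],(v-K[1,2])/K[1,1],1]); return C+w*(z-C[2])/w[2]
pads={"cups":np.array([534.2,-6.4,121.5]),"rings":np.array([480,242.4,116.5])}
hp={"top":{"rings":[(145.3,179.5),(184.8,183.3)],"cups":[(263.4,152.),(302.9,160.2)]},
# scene crops: mosaic/3.4335; 
"scene":{"rings":[(310+22/3.43,180+203/3.43),(310+152/3.43,180+258/3.43)],"cups":[(190+(299-278)/3.43,160+193/3.43),(190+(397-278)/3.43,160+252/3.43)]}}
E
python3 - <<'E'
from h import *
for b in pads:
  for n in hp:
    p,d,K,R,t=load(n)
    a,c=[ray_z(u,v,50,K,R,t) for u,v in hp[n][b]]
    e=(c-a)/np.linalg.norm(c-a); x=np.array([-e[1],e[0],0]); x*=np.sign(x[0])
    s=(a-pads[b])@x; th=np.arcsin(np.clip((pads[b][2]-48-3.6)/103,-1,1))
    print(b,n,a.round(),c.round(),"len",np.linalg.norm(c-a).round(1),"az x",np.arctan2(x[1],x[0]).round(3),"hinge dist",s.round(1),"expected",(103*np.cos(th)-4.5*np.sin(th)).round(1),"th",th.round(3), "mid offset along hinge",(((a+c)/2-pads[b])@e).round(1))
E
```

```text
cups top [617.  13.  50.] [597. -71.  50.] len 86.8 az x -0.238 hinge dist 75.9 expected 72.6 th 0.746 mid offset along hinge 4.6
cups scene [598. -64.  50.] [620.  16.  50.] len 82.8 az x -0.268 hinge dist 76.8 expected 72.6 th 0.746 mid offset along hinge 2.9
rings top [563. 270.  50.] [553. 184.  50.] len 86.8 az x -0.121 hinge dist 79.1 expected 77.1 th 0.682 mid offset along hinge 6.2
rings scene [555. 191.  50.] [567. 272.  50.] len 81.9 az x -0.142 hinge dist 82.0 expected 77.1 th 0.682 mid offset along hinge 0.3
```

```bash
cat > press.py <<'E'
from h import *
from plant import ctrl,sensors,optics
tips=ctrl.tcp_to_tips
def rot(az,s):
    x=np.array([np.cos(az),np.sin(az),0])*s; z=np.array([0,0,-1.]); return np.c_[x,np.cross(z,x),z]
def press(b,az,th0):
    q=np.array(sensors.read_state()["q"]); x=np.array([np.cos(az),np.sin(az),0]); P=pads[b]
    H=P+x*(103*np.cos(th0)-4.5*np.sin(th0)); H[2]=48
    pt=lambda th: H-x*(103*np.cos(th)-4.5*np.sin(th)-3)+np.array([0,0,103*np.sin(th)+4.5*np.cos(th)+tips])
    up=pt(th0)+[0,0,60]
    best=None
    for s in(1,-1):
        j=ctrl.solve_ik(up,rot(az,s))
        if j is not None and (best is None or abs(j[5])<best[0]): best=(abs(j[5]),s)
    R=rot(az,best[1]); st=lambda:sensors.read_state()
    ctrl.move_ptp(up,R); s0=st(); print(b,"above",s0["t"],s0["eef_pos"],s0["force"].round(1) if hasattr(s0["force"],"round") else s0["force"])
    ctrl.move_l(pt(th0)+[0,0,12],vel=120)
    for th in [th0*k for k in(.8,.6,.4,.25,.12)]:
        hit=ctrl.move_l(pt(th),vel=60,threshold=30); s=st()
        print(round(th,2),hit,round(s["t"],2),np.round(s["eef_pos"],1),np.round(s["force"],1))
        if hit: return False
    hit=ctrl.move_l(pt(0)-[0,0,6],vel=25,threshold=30); s=st()
    print("end",hit,round(s["t"],2),"tipz",np.round(s["eef_pos"][2]-tips,1),np.round(s["force"],1))
    p=np.array(s["eef_pos"]); ctrl.move_l(p+[0,0,120],vel=150); return True
E
python3 - <<'E'
from press import *
ctrl.gripper_to(0)
s=sensors.read_state(); p=np.array(s["eef_pos"]); ctrl.move_l(p+[0,0,110],vel=200)
ok=False
# go high over cups first
ctrl.move_ptp([525,-7,330],rot(-0.25,1) if ctrl.solve_ik([525,-7,330],rot(-0.25,1)) is not None and abs(ctrl.solve_ik([525,-7,330],rot(-0.25,1))[5])<1.6 else rot(-0.25,-1))
print(sensors.read_state()["t"],sensors.read_state()["q"])
print(press("cups",-0.25,0.746))
p,d=optics.grab_frame("scene"); cv2.imwrite("pics/s1.png",cv2.resize(p[100:290,60:420,::-1],(800,422),interpolation=cv2.INTER_CUBIC))
E
```

```text
3.7 [-1.79571483e-01  3.78926068e-02  1.51983044e+00 -3.27918296e-04
  1.58395290e+00 -1.49890972e+00]
cups above 4.2667 [537.63169872  -7.76446428 206.87625554] [-0.3 -0.4  0.3]
0.6 False 5.39 [527.1  -4.6 134.3] [ 0.3  0.1 -0.6]
0.45 False 5.8 [518.7  -2.5 121.1] [ 0.8 -0.3  0.3]
0.3 False 6.21 [512.8  -1.  106.9] [ 0.   0.1 -0.1]
0.19 False 6.55 [ 5.096e+02 -2.000e-01  9.590e+01] [-0.   0.7  1.1]
0.09 False 6.87 [5.079e+02 2.000e-01 8.610e+01] [0.2 0.7 1. ]
end False 7.62 tipz 46.5 [-0.6  0.7 -0.5]
True
```

View pics/s1.png

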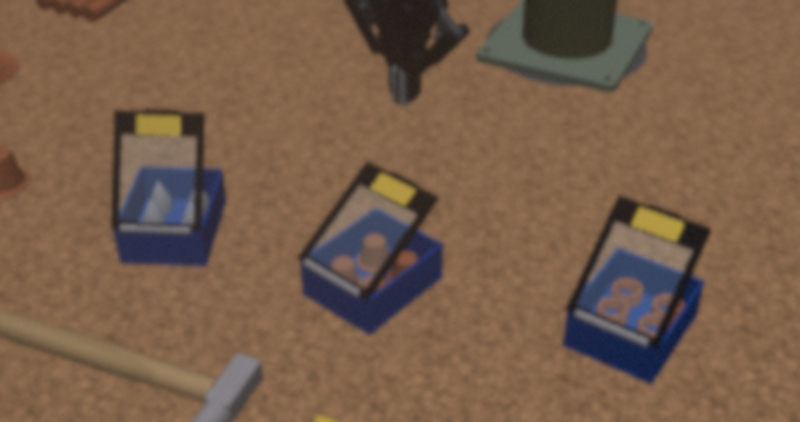

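Run:
```python
from press import *
s=sensors.read_state(); print(s["eef_pos"],s["grip_width"],s["force"])
tip=np.array(s["eef_pos"])-[0,0,25]
out=[]
for n in("scene","top"):
    p,d=optics.grab_frame(n); np.savez(f"pics/{n}1.npz",p=p,d=d)
    _,_,K,R,t=load(n)
    c=R@tip+t; u=K@c/c[2]; print(n,u[:2])
    q=p[:,:,::-1].copy(); 
    x0,y0=(190,90) if n=="scene" else (200,110)
    f=5
    q=cv2.resize(q[y0:y0+130,x0:x0+80+20],None,fx=f-1,fy=f-1,interpolation=cv2.INTER_CUBIC)
    cv2.circle(q,(int((u[0]-x0+.5)*4),int((u[1]-y0+.5)*4)),4,(0,0,255),1)
    out.append(q)
    h=cv2.cvtColor(p,cv2.COLOR_RGB2HSV);m=cv2.inRange(h,(22,150,90),(34,255,255))
    k,l,ss,cc=cv2.connectedComponentsWithStats(m)
    for i in range(1,k):
        if ss[i,4]<15: continue
        v,uu=np.where(l==i); P=unproj(uu,v,d[v,uu],K,R,t); print(n,ss[i,4],cc[i].round(1),np.median(P,0).round(1))
cv2.imwrite("pics/chk.png",np.hstack(out))
```

```text
[5.06928921e+02 4.34156421e-01 1.90118744e+02] -0.26608776927989064 [ 0.36423461 -1.11441357 -0.78079271]
scene [241.71549338 156.97700489]
scene 151 [130.8 155.4] [ 565.7 -242.3  134.9]
scene 145 [236.8 184.5] [524.5  -3.2 104.5]
scene 207 [355.8 200.1] [481.2 242.6 114.8]
scene 308 [225.  299.3] [745.   81.2  13.5]
top [269.7678536  193.87249388]
top 99 [398.9 164.2] [ 562.2 -244.2  139.7]
```

View pics/chk.png

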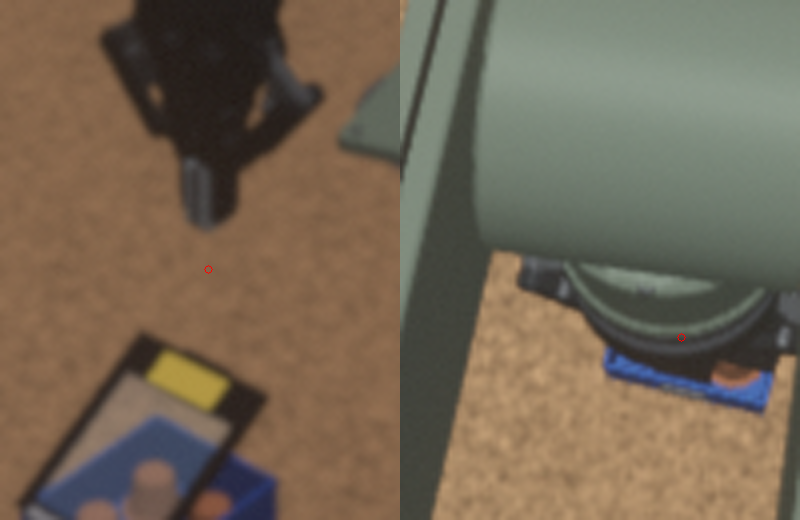

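Run:
```python
from press import *
z=np.load("pics/scene1.npz");d=z["d"];_,_,K,R,t=load("scene")
for v in range(126,152,2):
    u=241; print(u,v,d[v,u],unproj(u,v,d[v,u],K,R,t).round(1))
s=sensors.read_state(); print(s["eef_pos"],s["eef_rot"].round(3),ctrl.tcp_to_tips)
```

```text
241 126 945.2275 [521.5   6.2 247.5]
241 128 948.3986 [521.2   6.  242.8]
241 130 947.2744 [524.2   7.4 240.3]
241 132 957.3542 [518.4   4.6 232. ]
241 134 959.513 [518.9   4.8 227.8]
241 136 962.2738 [518.9   4.8 223.2]
241 138 963.4282 [520.2   5.4 219.4]
241 140 968.7591 [518.2   4.4 213.4]
241 142 970.24536 [519.2   4.9 209.5]
241 144 971.8611 [520.2   5.4 205.4]
241 146 976.1263 [519.1   4.8 200. ]
241 148 1344.7109 [ 240.  -131.1   -0.6]
241 150 1330.9131 [ 253.5 -124.5    2.4]
[5.06975467e+02 4.48177116e-01 1.90044157e+02] [[-0.969  0.247 -0.003]
 [ 0.247  0.969  0.   ]
 [ 0.003 -0.    -1.   ]] 25.0
```

The cover was pushed down and sprang back to about 0.5 rad (pad z 104), so it did not catch. In the scene view the fingertip ends at z of about 197 while the TCP is at 190. The shut fingertips are therefore about 30 mm higher than the stated 25 mm offset puts them. I'll press again, force-guarded, using the tip offset I measured.

```bash
sed -i 's/^tips=.*/tips=-5/; s/-4.5\*np.sin(th)-3)/-4.5*np.sin(th)-5)/; s/pt(0)-\[0,0,6\],vel=25/pt(0)-[0,0,14],vel=20/' press.py
python3 - <<'E'
from press import *
pads["cups"]=np.array([524.5+2,-3.2,104.5])
print(press("cups",-0.25,0.53))
p,d=optics.grab_frame("scene"); np.savez("pics/scene2.npz",p=p,d=d); cv2.imwrite("pics/s2.png",cv2.resize(p[100:290,60:420,::-1],(800,422),interpolation=cv2.INTER_CUBIC))
E
```

```text
cups above 9.0083 [529.84814755  -4.24340895 156.61704804] [-0.2 -0.   0.6]
0.42 False 10.07 [525.6  -3.   89. ] [-0.7  0.   0.5]
0.32 False 10.41 [521.1  -1.9  78.9] [ 0.2 -0.  -0.2]
0.21 False 10.74 [517.9  -1.   68.4] [-0.5  0.4  0.1]
0.13 False 11.03 [516.4  -0.7  60.5] [-0.6 -0.6 -0.2]
0.06 False 11.29 [ 5.152e+02 -4.000e-01  5.330e+01] [0.1 0.1 0.5]
end True 11.87 tipz 53.4 [-3.3  0.3 10. ]
True
```

View pics/s2.png

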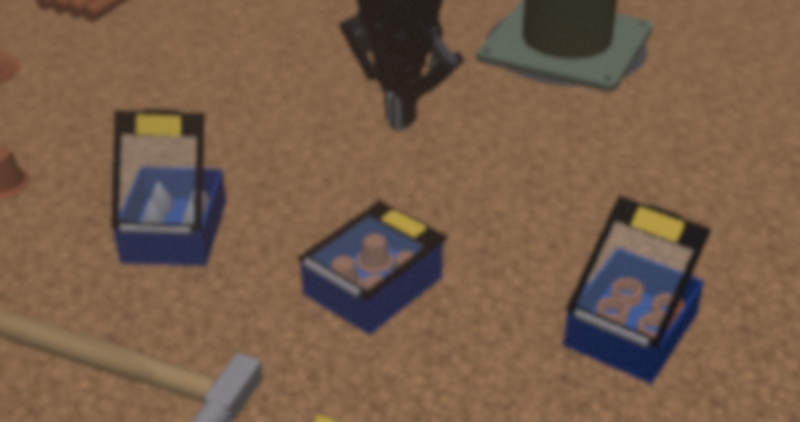

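The cups cover is now flat (pad about 405,222), with the hard stop met at the shut height. The rings are next, by the same method.

Run:
```python
from press import *
print(press("rings",-0.13,0.67))
ctrl.move_l(np.array(sensors.read_state()["eef_pos"])+[-60,0,100],vel=200)
print(sensors.read_state()["t"])
ims=[]
for n in("scene","top"):
    p,d=optics.grab_frame(n); _,_,K,R,t=load(n)
    cv2.imwrite(f"pics/{n}3.png",cv2.resize(p[:,:,::-1],(800,600),interpolation=cv2.INTER_CUBIC))
    h=cv2.cvtColor(p,cv2.COLOR_RGB2HSV);m=cv2.inRange(h,(22,150,90),(34,255,255))
    k,l,ss,cc=cv2.connectedComponentsWithStats(m)
    for i in range(1,k):
        if ss[i,4]<15: continue
        v,uu=np.where(l==i); P=unproj(uu,v,d[v,uu],K,R,t); print(n,ss[i,4],cc[i].round(1),np.median(P,0).round(1))
```

```text
rings above 13.8417 [485.04874503 240.89279224 170.03876447] [-0.2 -0.8  0.8]
0.54 False 14.95 [476.2 242.8  99. ] [ 0.3 -0.4  0.7]
0.4 False 15.33 [469.2 243.6  86.8] [0.5 0.7 0.1]
0.27 False 15.72 [464.1 244.2  73.9] [-0.3 -0.1  1. ]
0.17 False 16.04 [461.7 244.6  64. ] [-0.5  0.1  0.4]
0.08 False 16.34 [461.3 245.1  55.8] [ 1.5 -0.1  1.1]
end True 16.98 tipz 53.4 [-2.8 -1.1  9.2]
True
18.675
scene 151 [131.1 155.5] [ 565.1 -241.8  135. ]
scene 108 [241.3 200. ] [510.8   0.7  53.9]
scene 134 [355.7 217.6] [459.6 244.9  53.1]
scene 308 [225.2 299.5] [745.1  81.   13.7]
top 73 [232.6 107.2] [734.9  87.   12.9]
top 116 [398.8 164.4] [ 561.7 -244.9  139.8]
```

View pics/scene3.png

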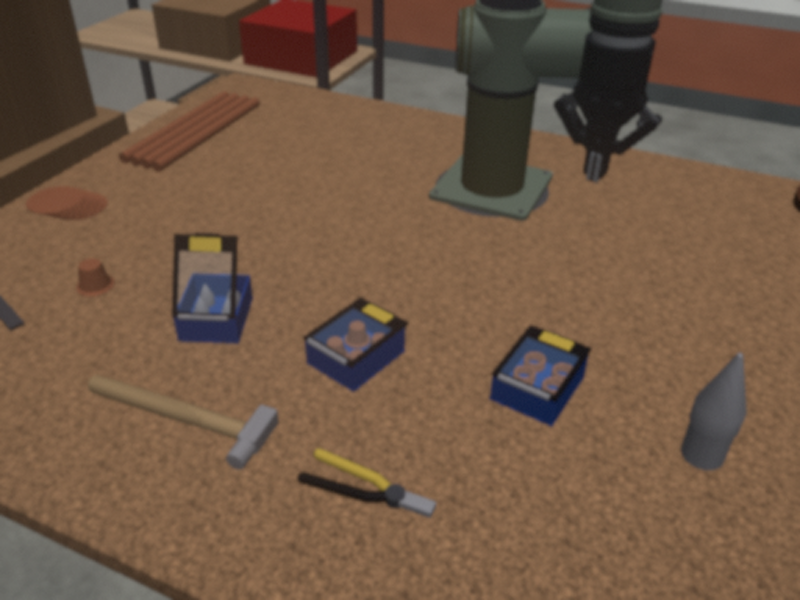

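Both copper covers lie flat: the pads are at z 53.9 and 53.1 and stay there with nothing touching them. The punches' pad hasn't moved. The arm is clear, so I'm handing in.

Run:
```python
from plant import ctrl,sensors
print(ctrl.finish_job(),sensors.read_state()["t"])
```

```text
the job is handed in; nothing more can be done
the job is handed in; nothing more can be done
```

I pressed the covers of the copper cups' case and the copper rings' case down to the hard stop. Both stayed shut after I let go, and I handed the job in at about 19 s. The hand-in reports no verdict.

**Last checks:**
- **Copper covers:** the scene camera put the cups pad at 53.9 mm and the rings pad at 53.1 mm, against 52 mm when fully shut. An uncaught cover would have sprung back to about 0.5 rad, so both catches are holding.
- **Punches' cover:** its pad measured within 1 mm of where it started in both cameras.
- **Arm:** it was raised and clear of everything.

**What disagreed:**
- **Fingertips:** with the gripper shut, they sat about 4 mm behind the TCP, not 25 mm ahead as `ctrl.tcp_to_tips` says. My first press on the cups therefore stopped too high, and that cover sprang back. The second press, using the offset I measured, shut it.
- **Top camera:** the arm hid both copper pads from it at the end, so their final heights come from the scene camera alone.

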